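Knock a pressed rose cake out of its turn-over mould

TASK

Two turn-over moulds stand on the table, each with a pressed cake stuck in its cup. Take the mould with the deep pink rose cake by its blue handle and swing it right over, so that the cup hangs upside down above its little drying tray; then tap the orange pad on the back of the cup to knock the cake loose, so that it drops onto the tray. Leave the mould turned over, and leave the other mould and its green cake alone.

Things in the scene. Friction and masses are not known exactly. Their poses are not given: they have to be found in the camera images.
- rose_former: Stand of the mould with the rose cake (an identical stand holds the green cake), fixed to the table; white base 220 x 130 x 12 mm. Origin on the table under the hinge, x from the hinge towards its tray, z up. Hinge axis along y, 70 mm high, between posts at y = +-55 mm. The swing frame, 92 mm wide, carries cup (53 mm across, 52 mm from the hinge) and handle; it starts level on the -x side, cup open upwards
- rose_handle (a point): Centre of the rose mould's handle: blue sleeve 12 mm thick, 70 mm long, parallel to the stand's y, 120 mm from the hinge axis; 41 mm free between it and the cup. It spins on its rod, so it can stay pinched from above through the whole swing. 70 mm high at either end of the swing (stand's x = -120 mm at the start, +120 mm turned over)
- rose_knock (a point): Centre of the face of the knock-out pad: orange disc 30 mm across on the back of the rose mould's cup. Hidden underneath at the start; turned over, it faces up above the tray centre (stand's x = +52 mm), 99 mm high, 14 mm above the cup's back. Sprung, 10 mm travel: pressing it 8 mm or more, at up to about 10 N, pushes the cake out past the balls that hold it
- rose_tray (a point): Centre of the floor of the rose mould's drying tray, part of its stand: round, aluminium, 96 mm across the rim, floor 16 mm and rim 26 mm above the table
- rose_mould (a joint): Swing angle of the rose mould about its hinge in rad: 0 = cup open upwards, 3.14 = fully turned over onto its stop. Swing frame about 0.4 kg with a damped hinge: left alone, it sinks softly to the nearer stop
- rose_cake: The pressed rose cake, deep pink, a hard round double-bevelled disc 40 mm across and 12 mm thick (flat faces 32 mm across), 30 g; origin at the centre of one flat face, z along its axis. At the start it sits in the cup of the rose mould, held in by the sprung balls: it stays in when the mould is turned over
- tea_cake: The pressed tea cake, green, a hard round double-bevelled disc 40 mm across and 12 mm thick (flat faces 32 mm across), 30 g; origin at the centre of one flat face, z along its axis. It sits in the cup of the other mould; leave it there
There are look-alikes about, which are no part of the job. Several things have the shape of the rose_cake; the one meant has the colours described above.

How it is judged:
By the outcome, as a careful person would: the job done as asked, in the order asked, and still so for the second after the job is handed in, with the robot touching nothing.
It also fails if it takes over 48 s, if anything falls off the work surface, if the arm or the gripper's body presses on something with over 40 N, if the wrist force passes 120 N, or if a joint passes its speed limit or range.

ROBOT

A 7-joint arm with a two-finger parallel gripper is mounted at the origin on the work surface. World frame = base frame: x ahead of the robot, y to its left, z up, the work surface at z = 0. Lengths are in mm, angles in rad, forces in N, time in s.
With the tool pointing down it reaches from about 425 to 1025 mm from the base axis. Payload 3.6 kg.
Tool frame: the origin (TCP) lies midway between the tips of the shut fingers; the grasp point (between the pads) lies 19 mm behind it; z points along the fingers, x is the direction in which the jaws open and shut, and the axes are right-handed (so a half turn about z gives the same grasp; the last joint's range is limited). The gripper opens to 85 mm and grips with 20 to 120 N. Pads are 22 mm wide; open, the fingers measure 114 mm over their backs; the gripper's body (76 mm by 85 mm) begins 54 mm behind the grasp point. The pads swing forward as they close: fully open they stand 13 mm farther back than shut.
Start: joints at [-1.196, 0.591, 0.048, 1.609, -0.033, 0.943, -0.034], TCP at [326.916, 647.113, 231.302] pointing down, gripper open.
Joint ranges: [-2.69, 2.69], [-0.47, 2.24], [-1.27, 1.36], [0.19, 2.51], [-1.53, 4.68], [0.08, 2.07], [-3.09, 3.09]. Speed limits (rad/s): [2.57, 2.57, 3.14, 3.14, 3.14, 3.14, 3.14].

INTERFACE

Orientations are given as a 3x3 rotation matrix whose columns are the frame's x, y, z axes.
In Python, from station import arm gives the robot as it stands.
- The arm moves only by the tool apply_moves, never from a script. Its argument "deltas" is a list of rows, each a list of 6 numbers: the shift along the world's x, y, z in mm, then the turn, a rotation vector about the world's x, y, z in degrees. In form: [[tx, ty, tz, rx, ry, rz], ...]. A call has 1 to 10 rows; each row is the pose to reach, as a shift and turn from the pose commanded when the call began; what a row does not reach only later rows make up. A row lasts 1/10 s, in which the tool goes at most 50 mm and 8.59 degrees, less where a joint would pass 70% of its speed; a pose out of reach is approached as far as the arm can. A call with a gripper value outside its range is refused whole. "claw" is the finger opening in mm, from 0 to 85.4, set as the call begins (left out, the last holds). The fingers move at their own pace and stop on an object; "newtons" is the grip in N (left out, the last holds). Time passes only in rows, so rows that repeat a pose let the fingers close. It gives the time, the measured TCP pose, the force and the opening at its end, in the units of the state.
- arm.get_obs(): the state, without advancing time (a new reading comes with each control period).
- arm.grab_frame(name): name is "side" or "top"; returns a dict with "color" (480x640x3 uint8, red, green, blue), "fovy" (degrees; the focal length in pixels is half the picture's height over the tangent of half this angle, whatever the lens; pixels are square), "cx", "cy" (the principal point, pixels), "dist" ([k1, k2, p1, p2, k3] as OpenCV has them; the pictures are not rectified), "rvec" (rotation vector, rad) and "tvec" (3), from world to camera coordinates, as OpenCV has them. Camera axes: x right, y down, z forward; pixel columns grow to the right and rows downward; lengths in mm; the calibration is good to about 2 mm. A picture is of the moment at which its call begins. There is no depth.
- arm.close_job(): hands the job in, once; it reports no verdict.
Trained networks look in the newest picture that a camera, given by its name, has taken for a name from the list of things; names that differ only in an ending like _2 or _b are one class to them, and where a whole thing is asked for, a point or a joint stands for the part that bears it (a point fixed in the world has none). Each returns a list of dicts, best first, with "confidence" (0 to 1); they miss things now and then, are a little off and sometimes report something else, mostly with a low value. They report only what shows in the picture. A call takes as long as a camera call. They do not tell look-alikes from the thing itself.
- arm.cut_out(camera, name): "region" (480x640 bool, what is visible of it) and "xy" ([column, row] in pixels, amid what is visible of it).
- arm.mark_of(camera, name): "xy" ([column, row] in pixels: a listed point, or the origin of a listed thing).
The state is a dict: "time_s": time; "joints": joint angles; "joint_vel": joint speeds; "effort": joint torques, N m; "tool_pos": TCP position; "tool_rot": TCP orientation; "wrist_force": force on the tool from outside, world axes, zero at the start; "torque": the same for the moment, N m; "width": finger opening in mm.
Only numpy, scipy, OpenCV 4.12 (cv2) and the standard library are available. Lean on these libraries where they do the work, as an engineer would, in place of code of your own. Each camera call takes 0.05 s, during which the arm holds its last target.

## Working session

There is one attempt and no reset: what is moved stays moved. The work goes in short steps, Python scripts to look and compute and a tool call to move; the robot and the scene stay as the last step left them, time stands still between calls to the robot, and variables do not carry over. Pictures are saved under pics/ and viewed, and the job is handed in when it is done.

Besides the shell and the picture viewer there is one more tool, called after "Request:" by a JSON object that holds its "method" and its "body", one argument or row to a line. apply_moves: Moves the arm, as the interface text tells. Its arguments: {"type":"object","properties":{"deltas":{"type":"array"},"claw":{"type":"number"},"newtons":{"type":"number"}},"required":["deltas"]}

```bash
mkdir -p pics; cat > h.py <<'E'
import numpy as np, cv2
from station import arm
def save(n,im): cv2.imwrite('pics/'+n+'.png',cv2.cvtColor(im,cv2.COLOR_RGB2BGR))
def K(f):
    F=240/np.tan(np.radians(f['fovy'])/2); return np.array([[F,0,f['cx']],[0,F,f['cy']],[0,0,1.]])
def proj(f,P): return cv2.projectPoints(np.array(P,float).reshape(-1,1,3),np.array(f['rvec']),np.array(f['tvec']),K(f),np.array(f['dist']))[0].reshape(-1,2)
def ray(f,xy):
    u=cv2.undistortPoints(np.array(xy,float).reshape(1,1,2),K(f),np.array(f['dist'])).ravel()
    R=cv2.Rodrigues(np.array(f['rvec'],float))[0]; t=np.array(f['tvec'],float).ravel()
    d=R.T@np.array([u[0],u[1],1]); return -R.T@t, d/np.linalg.norm(d)
def onz(f,xy,z):
    c,d=ray(f,xy); return c+d*(z-c[2])/d[2]
def tri(fa,a,fb,b):
    c1,d1=ray(fa,a);c2,d2=ray(fb,b)
    A=np.stack([d1,-d2],1); s=np.linalg.lstsq(A,c2-c1,rcond=None)[0]
    p,q=c1+s[0]*d1,c2+s[1]*d2; return (p+q)/2,np.linalg.norm(p-q)
E
python3 - <<'E'
from h import *
import pickle
F={}
for c in ['side','top']:
    f=arm.grab_frame(c);F[c]=f;save(c+'0',f['color'])
    for n in ['rose_handle','rose_tray','rose_cake','rose_knock','rose_former','tea_cake']:
        print(c,n,[(np.round(m['xy'],1).tolist(),round(m['confidence'],2)) for m in arm.mark_of(c,n)])
pickle.dump(F,open('F0.pkl','wb'))
print(arm.get_obs())
E
```

```text
side rose_handle [([346.3, 286.5], 0.78)]
side rose_tray [([330.9, 408.4], 0.66)]
side rose_cake [([268.3, 337.1], 0.83), ([340.8, 330.8], 0.8), ([340.2, 283.6], 0.61)]
side rose_knock []
side rose_former [([337.4, 379.2], 0.69)]
side tea_cake [([344.3, 165.9], 0.41)]
top rose_handle [([251.0, 261.7], 0.82)]
top rose_tray [([162.9, 252.4], 0.79)]
top rose_cake [([236.2, 199.4], 0.86), ([289.9, 266.0], 0.78), ([213.2, 256.8], 0.67), ([193.5, 255.7], 0.5)]
top rose_knock []
top rose_former [([191.5, 260.9], 0.69)]
top tea_cake [([452.2, 265.6], 0.69)]
{'time_s': 0.7, 'joints': array([-1.19652564,  0.59113399,  0.04838825,  1.60850495, -0.03330671,
        0.94265909, -0.03369056]), 'joint_vel': array([-0.00046014, -0.00030042,  0.00025119, -0.00058982,  0.00103883,
        0.00100929, -0.00024298]), 'effort': array([-5.56976265e-04, -5.48456955e+01,  1.54556807e+00, -1.98487025e+01,
        9.25432047e-03,  1.46829138e-03, -2.88462195e-05]), 'tool_pos': array([326.89673207, 647.13823684, 231.34793509]), 'tool_rot': array([[ 4.50854594e-01,  8.92597408e-01,  5.14602090e-05],
       [ 8.92597404e-01, -4.50854597e-01,  8.68267482e-05],
       [ 1.00702402e-04,  6.78701066e-06, -9.99999995e-01]]), 'wrist_force': array([ 0.01213183,  0.03970653, -1.05040958]), 'torque': array([ 0.00297541,  0.0290406 , -0.00511762]), 'width': 85.5679735394755}
```

View pics/side0.png

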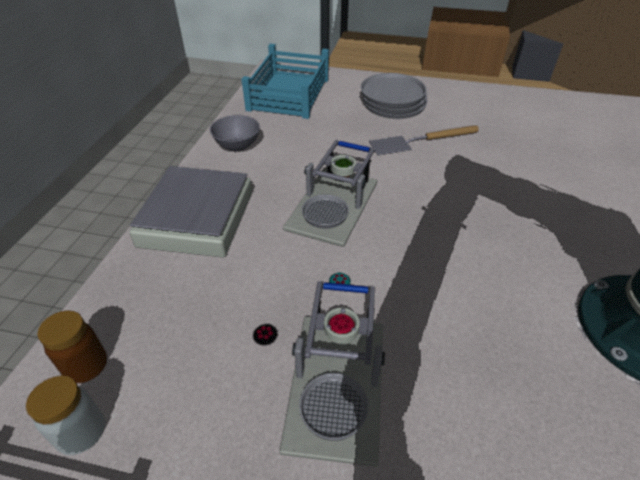

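View pics/top0.png

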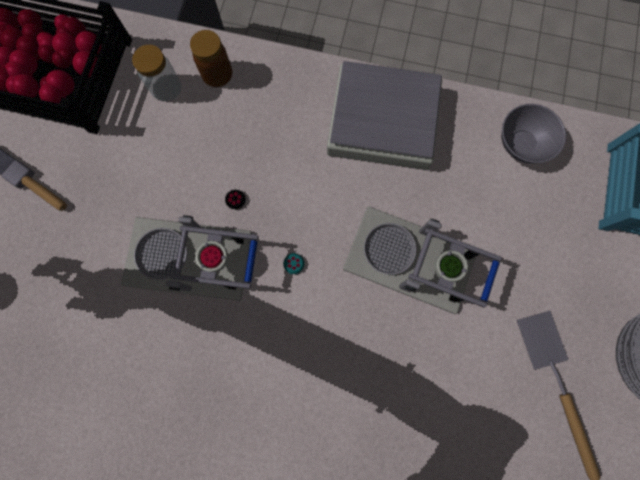

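The rose mould is the near one, with a pink cake at side (341,325) and top (211,257).

Things that could be mistaken for it:
- Dark red loose disc at side (265,334), top (235,199).
- Teal loose disc at side (340,280), top (294,263).
- Green cake in the other mould at side (344,164), top (452,265). Its handle is at side (353,146), top (490,281).

I choose the pink cake in the cup, and its mould's handle at side (346,287), top (251,261).

```bash
python3 - <<'E'
from h import *
import pickle
F=pickle.load(open('F0.pkl','rb'))
s,t=F['side'],F['top']
for n,a,b in [('handle',(346.3,286.5),(251,261.7)),('tray',(330.9,408.4),(162.9,252.4)),('cake',(340.8,326),(211.5,256.8)),('former',(337.4,379.2),(191.5,260.9))]:
    p,e=tri(s,a,t,b); print(n,p.round(1),round(e,1))
A=cv2.resize(s['color'][260:470,260:400],None,fx=2.8,fy=2.8,interpolation=cv2.INTER_CUBIC)
B=cv2.resize(t['color'][200:320,110:320],None,fx=3.5,fy=3.5,interpolation=cv2.INTER_CUBIC)
save('cropS',A);save('cropT',B)
for c,f in F.items():
    hsv=cv2.cvtColor(f['color'],cv2.COLOR_RGB2HSV); m=cv2.inRange(hsv,(105,150,60),(125,255,255))
    n,l,st,ce=cv2.connectedComponentsWithStats(m)
    for i in range(1,n):
        if st[i,4]>40:
            ys,xs=np.nonzero(l==i); print(c,st[i],ce[i].round(1),cv2.minAreaRect(np.stack([xs,ys],1).astype(np.float32)))
E
```

```text
handle [488.8  85.3  73.9] 0.3
tray [474.5 257.5  14.6] 0.1
cake [482.6 154.8  65.4] 1.1
former [474.3 205.8   3.2] 3.4
side [338 142  31   9 113] [353.5 145.9] ((353.1399230957031, 145.85650634765625), (30.802297592163086, 3.65378999710083), 12.26477336883545)
side [323 283  45  10 272] [344.9 287.2] ((345.0819396972656, 287.0983581542969), (44.54358673095703, 6.337502479553223), 5.19442892074585)
top [245 240  10  41 209] [249.7 260.3] ((249.82656860351562, 260.12713623046875), (5.3220014572143555, 40.75132751464844), 8.746162414550781)
top [481 261  18  40 235] [489.4 280.4] ((489.3884582519531, 280.1248474121094), (5.916177272796631, 41.07322311401367), 17.818889617919922)
```

View pics/cropS.png

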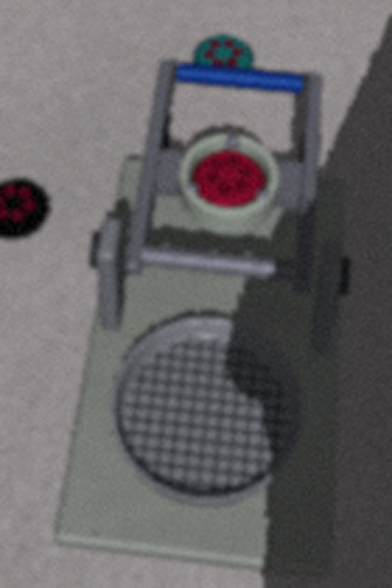

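View pics/cropT.png

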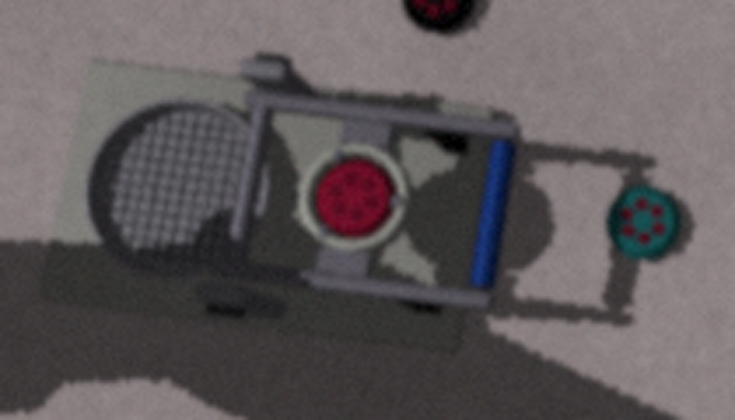

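```bash
python3 - <<'E'
from h import *
import pickle
from scipy.optimize import least_squares
F=pickle.load(open('F0.pkl','rb'))
ends={}
for c,f in F.items():
    hsv=cv2.cvtColor(f['color'],cv2.COLOR_RGB2HSV); m=cv2.inRange(hsv,(100,120,40),(130,255,255))
    n,l,st,ce=cv2.connectedComponentsWithStats(m)
    box=(346,287) if c=='side' else (250,261)
    i=l[box[1],box[0]]; ys,xs=np.nonzero(l==i); P=np.stack([xs,ys],1).astype(float)
    mu=P.mean(0); d=np.linalg.svd(P-mu)[2][0] if False else np.linalg.eigh(np.cov((P-mu).T))[1][:,1]
    q=(P-mu)@d; ends[c]=(mu+d*(q.min()-.5*0),mu+d*q.max()); print(c,mu,[e.round(1) for e in ends[c]])
    for e in ends[c]: print('  z70',onz(f,e,70).round(1))
s,t=F['side'],F['top']
obs=[('side',(-120,0,70),(345.6,287)),('top',(-120,0,71),(250.2,260.8)),('side',(52,0,16),(330.9,408.4)),('top',(52,0,16),(162.9,252.4))]
def pt(v,p): c,s_=np.cos(v[2]),np.sin(v[2]); return [v[0]+c*p[0]-s_*p[1],v[1]+s_*p[0]+c*p[1],p[2]]
def res(v):
    r=[]
    for c,p,xy in obs: r+=list(proj(F[c],pt(v,p))[0]-xy)
    return r
o=least_squares(res,[480,205,1.65]); print(o.x,np.degrees(o.x[2]),np.round(o.fun,1))
for nm,p in [('handle',(-120,0,70)),('hinge',(0,0,70)),('end',(120,0,70)),('knock',(52,0,99)),('he+',(-120,35,70)),('he-',(-120,-35,70))]: print(nm,np.round(pt(o.x,p),1))
E
```

```text
side [345.17940199 287.20598007] [array([368. , 289.6]), array([322.9, 284.9])]
  z70 [454.8  80.3  70. ]
  z70 [526.3  87.4  70. ]
top [250.12714777 260.53264605] [array([253.4, 239.8]), array([246.8, 281.3])]
  z70 [526.8  92.   70. ]
  z70 [455.3  84.   70. ]
[479.17375985 205.67861318   1.66192336] 95.2211943912249 [-0.2  1.4  0.8  0.2  0.1 -0.5 -0.2 -0.1]
handle [490.1  86.2  70. ]
hinge [479.2 205.7  70. ]
end [468.3 325.2  70. ]
knock [474.4 257.5  99. ]
he+ [455.2  83.   70. ]
he- [524.9  89.4  70. ]
```

Request:
{"method": "apply_moves", "body": {
  "deltas": [
    [12,-40,0,0,0,3.2],
    [24,-80,0,0,0,6.4],
    [36,-120,0,0,0,9.6],
    [48,-160,0,0,0,12.8],
    [60,-200,0,0,0,16],
    [72,-240,0,0,0,19.2],
    [84,-280,0,0,0,22.4],
    [96,-320,0,0,0,25.6],
    [108,-360,0,0,0,28.8],
    [120,-400,0,0,0,32]
  ],
  "claw": 42,
  "newtons": 30
}}

```text
time_s: 1.7
tool_pos: [447.4, 245.6, 231.7]
tool_rot: [[-0.093, 0.996, 0.001], [0.996, 0.093, 0.0], [0.0, 0.001, -1.0]]
wrist_force: [0.9, 0.8, 0.7]
width: 41.8
```

Request:
{"method": "apply_moves", "body": {
  "deltas": [
    [11,-40,0,0,0,0],
    [22,-80,0,0,0,0],
    [33,-120,0,0,0,0],
    [43,-161,-20,0,0,0],
    [43,-161,-55,0,0,0],
    [43,-161,-85,0,0,0],
    [43,-161,-100,0,0,0],
    [43,-161,-100,0,0,0],
    [43,-161,-100,0,0,0]
  ]
}}

```text
time_s: 2.6
tool_pos: [490.3, 86.2, 131.6]
tool_rot: [[-0.091, 0.996, 0.0], [0.996, 0.091, 0.0], [0.0, 0.0, -1.0]]
wrist_force: [0.8, -0.1, 0.1]
width: 42.0
```

```bash
python3 - <<'E'
from h import *
s=arm.grab_frame('side');t=arm.grab_frame('top')
A=cv2.resize(s['color'][200:420,240:440],None,fx=2.7,fy=2.7,interpolation=cv2.INTER_CUBIC)
B=cv2.resize(t['color'][180:340,140:360],None,fx=3.5,fy=3.5,interpolation=cv2.INTER_CUBIC)
save('s1',A);save('t1',B)
E
```

```text
(no output)
```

View pics/s1.png

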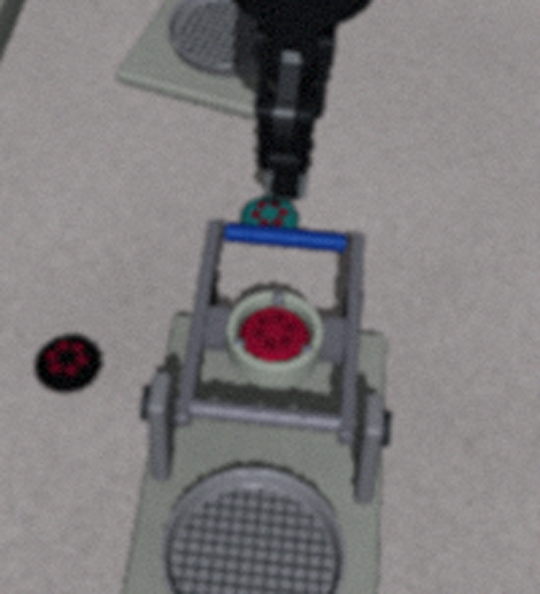

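View pics/t1.png

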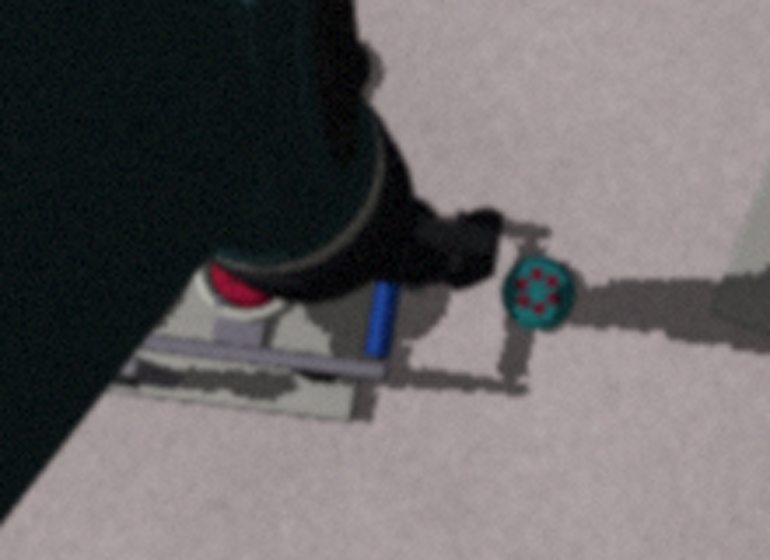

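The gripper is above the blue handle and centred along it (side crop around (285,190) over the handle at (285,237)). I'll descend to a TCP height of 51 and pinch.

Request:
{"method": "apply_moves", "body": {
  "deltas": [
    [0,0,-25,0,0,0],
    [0,0,-45,0,0,0],
    [0,0,-60,0,0,0],
    [0,0,-72,0,0,0],
    [0,0,-80,0,0,0],
    [0,0,-80,0,0,0]
  ]
}}

```text
time_s: 3.3
tool_pos: [489.9, 86.2, 51.0]
tool_rot: [[-0.091, 0.996, -0.0], [0.996, 0.091, -0.0], [-0.0, -0.0, -1.0]]
wrist_force: [-0.2, -0.2, -0.6]
width: 41.9
```

Request:
{"method": "apply_moves", "body": {
  "deltas": [
    [0,0,0,0,0,0],
    [0,0,0,0,0,0],
    [0,0,0,0,0,0],
    [0,0,0,0,0,0],
    [0,0,0,0,0,0],
    [0,0,0,0,0,0]
  ],
  "claw": 4,
  "newtons": 40
}}

```text
time_s: 3.9
tool_pos: [490.4, 86.8, 51.9]
tool_rot: [[-0.092, 0.996, 0.001], [0.996, 0.092, 0.001], [0.001, 0.001, -1.0]]
wrist_force: [-0.7, 2.8, 5.9]
width: 10.8
```

Request:
{"method": "apply_moves", "body": {
  "deltas": [
    [-0.1,0.7,12.5,0,0,0],
    [-0.2,2.6,25,0,0,0],
    [-0.5,5.8,37,0,0,0],
    [-0.9,10.3,49,0,0,0],
    [-1.5,16,60,0,0,0]
  ]
}}

```text
time_s: 4.4
tool_pos: [488.5, 102.9, 112.5]
tool_rot: [[-0.091, 0.996, 0.001], [0.996, 0.091, 0.001], [0.001, 0.001, -1.0]]
wrist_force: [2.8, 4.9, -7.6]
width: 10.3
```

Request:
{"method": "apply_moves", "body": {
  "deltas": [
    [-0.6,6.8,10.5,0,0,0],
    [-1.3,14.6,20.3,0,0,0],
    [-2.1,23.5,29.2,0,0,0],
    [-3,33.3,37.1,0,0,0],
    [-4,43.7,43.9,0,0,0],
    [-5,54.9,49.6,0,0,0],
    [-6.1,66.5,54.1,0,0,0],
    [-7.2,78.7,57.4,0,0,0],
    [-8.3,91,59.3,0,0,0],
    [-9.5,103.5,60,0,0,0]
  ]
}}

```text
time_s: 5.4
tool_pos: [477.0, 205.6, 172.0]
tool_rot: [[-0.09, 0.996, -0.004], [0.996, 0.09, -0.002], [-0.002, -0.004, -1.0]]
wrist_force: [-4.9, -2.2, 3.6]
width: 10.6
```

```bash
python3 - <<'E'
from h import *
s=arm.grab_frame('side')
print(arm.get_obs()['wrist_force'],arm.get_obs()['tool_pos'],arm.get_obs()['width'])
save('s2',cv2.resize(s['color'][200:460,220:460],None,fx=2.3,fy=2.3,interpolation=cv2.INTER_CUBIC))
E
```

```text
[-5.15657239  0.75271141  6.24407585] [476.62175674 208.94532172 171.94625637] 10.83338365538768
```

View pics/s2.png

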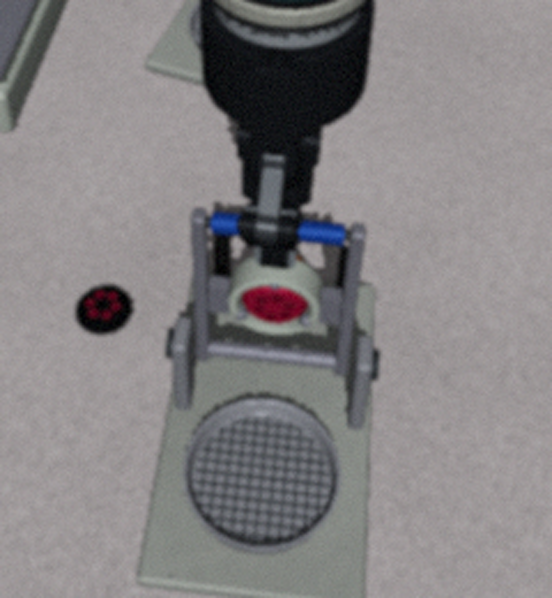

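The image shows the mould upright at about 90°. The cake is still in the cup at crop (275,303) and the handle is firmly pinched. I'll carry on over.

Request:
{"method": "apply_moves", "body": {
  "deltas": [
    [-1.4,12.5,-0.7,0,0,0],
    [-2.7,24.8,-2.6,0,0,0],
    [-4,37,-5.9,0,0,0],
    [-5.3,48.6,-10.4,0,0,0],
    [-6.5,59.7,-16,0,0,0],
    [-7.6,70,-23,0,0,0],
    [-8.7,79.9,-31,0,0,0],
    [-9.7,88.8,-39.7,0,0,0],
    [-10.5,96.6,-49.5,0,0,0],
    [-11.3,103.4,-60,0,0,0]
  ]
}}

```text
time_s: 6.45
tool_pos: [465.2, 310.4, 110.3]
tool_rot: [[-0.092, 0.996, -0.004], [0.996, 0.092, -0.0], [-0.0, -0.004, -1.0]]
wrist_force: [-5.4, 0.1, 0.4]
width: 10.1
```

Request:
{"method": "apply_moves", "body": {
  "deltas": [
    [-0.8,5.6,-11.2,0,0,0],
    [-1.4,10,-22.9,0,0,0],
    [-1.9,13.4,-35,0,0,0],
    [-2.2,15.3,-47.5,0,0,0],
    [-2.3,16,-59,0,0,0],
    [-2.3,16,-60,0,0,0],
    [-2.3,16,-60,0,0,0]
  ]
}}

```text
time_s: 7.15
tool_pos: [463.8, 325.4, 50.8]
tool_rot: [[-0.091, 0.996, -0.003], [0.996, 0.091, -0.001], [-0.001, -0.003, -1.0]]
wrist_force: [-5.8, 0.2, 2.1]
width: 10.7
```

```bash
python3 - <<'E'
from h import *
s=arm.grab_frame('side')
print(arm.get_obs()['wrist_force'],arm.get_obs()['tool_pos'],arm.get_obs()['width'])
save('s3',cv2.resize(s['color'][200:480,220:460],None,fx=2.1,fy=2.1,interpolation=cv2.INTER_CUBIC))
E
```

```text
[-6.36371365 -0.26566884  2.87986271] [463.78458172 325.37476466  50.78410039] 10.657820522206764
```

View pics/s3.png

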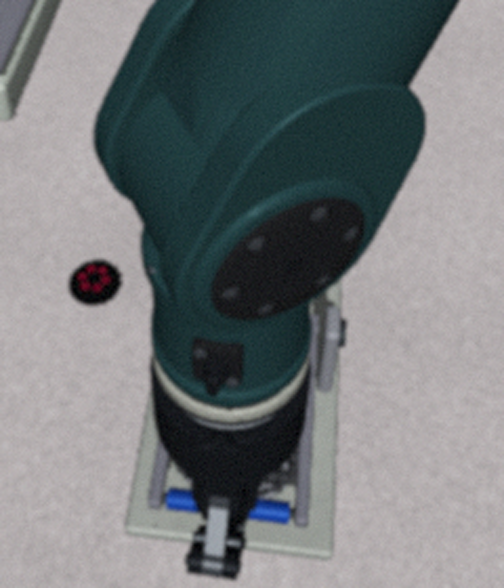

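The mould is turned over on its stop, with the handle at crop (228,506) at the tray end. I'll release it and rise.

Request:
{"method": "apply_moves", "body": {
  "deltas": [
    [0,0,0,0,0,0],
    [0,0,0,0,0,0],
    [0,0,0,0,0,0],
    [0,0,0,0,0,0]
  ],
  "claw": 40
}}

```text
time_s: 7.6
tool_pos: [466.6, 325.3, 51.5]
tool_rot: [[-0.09, 0.996, 0.002], [0.996, 0.09, 0.001], [0.001, 0.002, -1.0]]
wrist_force: [0.2, 0.0, 0.0]
width: 40.2
```

Request:
{"method": "apply_moves", "body": {
  "deltas": [
    [0,0,20,0,0,0],
    [0,0,50,0,0,0],
    [0,0,90,0,0,0],
    [0,0,130,0,0,0],
    [0,40,160,0,0,0],
    [0,80,170,0,0,0],
    [0,120,170,0,0,0],
    [0,160,170,0,0,0],
    [0,160,170,0,0,0]
  ]
}}

```text
time_s: 8.5
tool_pos: [463.2, 493.2, 221.8]
tool_rot: [[-0.098, 0.995, 0.001], [0.995, 0.098, 0.007], [0.007, 0.001, -1.0]]
wrist_force: [-0.3, 0.3, -0.0]
width: 39.9
```

```bash
python3 - <<'E'
from h import *
import pickle
F={}
for c in ['side','top']:
    f=arm.grab_frame(c);F[c]=f
    for n in ['rose_knock','rose_handle']:
        print(c,n,[(np.round(m['xy'],1).tolist(),round(m['confidence'],2)) for m in arm.mark_of(c,n)])
    hsv=cv2.cvtColor(f['color'],cv2.COLOR_RGB2HSV); m=cv2.inRange(hsv,(7,150,80),(22,255,255))
    n,l,st,ce=cv2.connectedComponentsWithStats(m)
    for i in range(1,n):
        if st[i,4]>30: print(c,st[i],ce[i].round(1))
pickle.dump(F,open('F1.pkl','wb'))
save('s4',cv2.resize(F['side']['color'][220:480,220:460],None,fx=2.2,fy=2.2,interpolation=cv2.INTER_CUBIC))
save('t4',cv2.resize(F['top']['color'][150:350,60:300],None,fx=2.9,fy=2.9,interpolation=cv2.INTER_CUBIC))
E
```

```text
side rose_knock []
side rose_handle []
side [  27  380   38   43 1061] [ 44.8 403.6]
top rose_knock [([144.1, 246.0], 0.72)]
top rose_handle [([114.3, 242.1], 0.56)]
top [191  31  29  25 568] [204.6  43.3]
top [133  45  30  27 604] [147.1  58.2]
top [137 244  17  10  80] [145.  249.2]
```

View pics/s4.png

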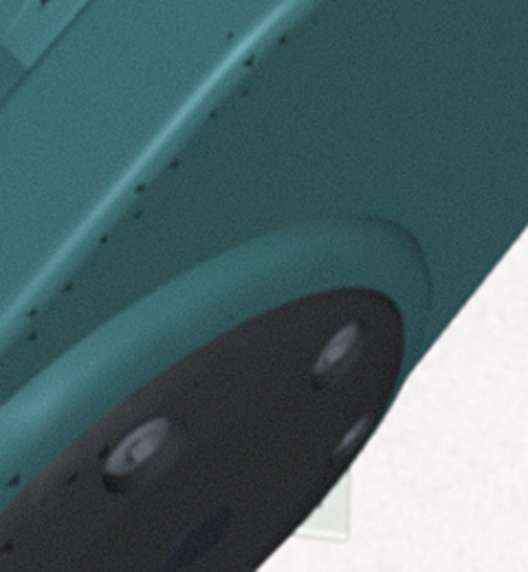

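View pics/t4.png

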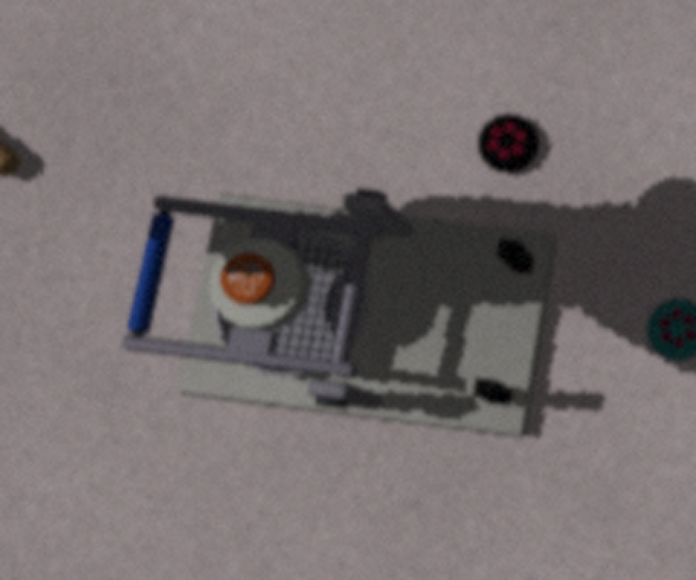

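```bash
python3 - <<'E'
from h import *
import pickle
F=pickle.load(open('F1.pkl','rb'))
f=F['top']
for xy in [(144.1,246),(145,245.8)]: print(onz(f,xy,99).round(1))
print(onz(f,(60+149/2.9,150+275/2.9),70).round(1), proj(F['side'],[474,257,99]))
E
```

```text
[469.9 258.   99. ]
[470.5 256.7  99. ]
[461.5 325.6  70. ] [[332.37394471 376.81953646]]
```

Request:
{"method": "apply_moves", "body": {
  "deltas": [
    [30,30,30,0,0,0],
    [60,60,50,0,0,0],
    [90,90,50,0,0,0],
    [120,120,50,0,0,0],
    [120,120,50,0,0,0]
  ],
  "claw": 0
}}

```text
time_s: 9.3
tool_pos: [589.1, 606.2, 269.3]
tool_rot: [[-0.089, 0.996, 0.002], [0.996, 0.089, 0.001], [0.001, 0.002, -1.0]]
wrist_force: [-1.4, -1.1, -0.5]
width: 0.2
```

```bash
python3 - <<'E'
from h import *
f=arm.grab_frame('side')
print([(np.round(m['xy'],1).tolist(),round(m['confidence'],2)) for m in arm.mark_of('side','rose_knock')])
save('s5',f['color'])
E
```

```text
[([333.3, 374.0], 0.8)]
```

View pics/s5.png

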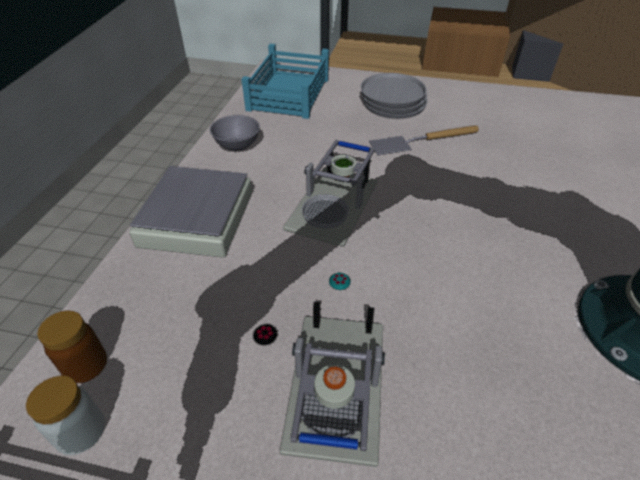

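```bash
python3 - <<'E'
from h import *
import pickle
t=pickle.load(open('F1.pkl','rb'))['top']
f=arm.grab_frame('side')
save('s6',cv2.resize(f['color'][340:460,280:400],None,fx=4.5,fy=4.5,interpolation=cv2.INTER_CUBIC))
hsv=cv2.cvtColor(f['color'],cv2.COLOR_RGB2HSV); m=cv2.inRange(hsv[350:400,310:360],(3,140,60),(22,255,255))
ys,xs=np.nonzero(m); print(xs.min()+310,xs.max()+310,ys.min()+350,ys.max()+350, xs.mean()+310,ys.mean()+350)
hs=cv2.cvtColor(t['color'],cv2.COLOR_RGB2HSV); m=cv2.inRange(hs[230:262,130:162],(0,120,30),(22,255,255))
ys,xs=np.nonzero(m); print(xs.min()+130,xs.max()+130,ys.min()+230,ys.max()+230,xs.mean()+130,ys.mean()+230)
for a in [(333.3,374),(334.5,377.5)]:
  for b in [(144.1,246),(145.2,246.2)]: print(a,b,*[np.round(v,1) for v in tri(f,a,t,b)])
  print(onz(f,a,99).round(1))
E
```

```text
324 345 367 388 334.2672811059908 377.97235023041475
136 154 237 254 145.04807692307693 245.85096153846155
(333.3, 374) (144.1, 246) [471.3 255.9 104.2] 3.8
(333.3, 374) (145.2, 246.2) [471.5 254.8 102.3] 3.7
[473.7 252.9  99. ]
(334.5, 377.5) (144.1, 246) [470.4 257.8  99.8] 1.3
(334.5, 377.5) (145.2, 246.2) [470.7 256.7  97.9] 1.2
[471.2 257.3  99. ]
```

View pics/s6.png

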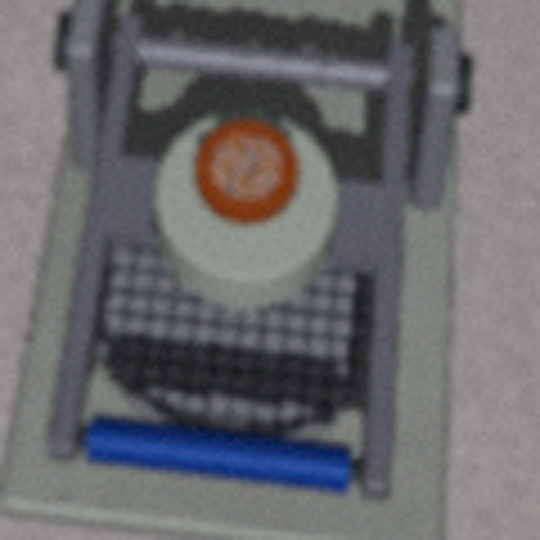

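```bash
python3 - <<'E'
from h import *
o=arm.get_obs();print(o['time_s'],o['tool_pos'],np.array([471,257,125])-o['tool_pos'],o['width'],o['wrist_force'])
E
```

```text
9.45 [585.41105635 603.27121067 270.5055025 ] [-114.41105635 -346.27121067 -145.5055025 ] 0.19036588026283738 [ 0.26028881 -0.21917439  0.28214388]
```

Request:
{"method": "apply_moves", "body": {
  "deltas": [
    [-12,-38,0,0,0,0],
    [-25,-76,0,0,0,0],
    [-38,-115,0,0,0,0],
    [-51,-154,-10,0,0,0],
    [-64,-193,-20,0,0,0],
    [-77,-232,-40,0,0,0],
    [-90,-271,-60,0,0,0],
    [-103,-310,-90,0,0,0],
    [-114,-346,-125,0,0,0],
    [-114,-346,-145,0,0,0]
  ],
  "claw": 0
}}

```text
time_s: 10.45
tool_pos: [466.6, 250.2, 125.4]
tool_rot: [[-0.084, 0.996, -0.006], [0.996, 0.084, -0.007], [-0.006, -0.006, -1.0]]
wrist_force: [-0.5, 0.2, 0.6]
width: -0.0
```

Request:
{"method": "apply_moves", "body": {
  "deltas": [
    [0,0,-5,0,0,0],
    [0,0,-10,0,0,0],
    [0,0,-14,0,0,0],
    [0,0,-18,0,0,0],
    [0,0,-22,0,0,0],
    [0,0,-22,0,0,0]
  ]
}}

```text
time_s: 11.05
tool_pos: [471.3, 259.4, 104.1]
tool_rot: [[-0.091, 0.996, -0.0], [0.996, 0.091, 0.0], [0.0, -0.0, -1.0]]
wrist_force: [0.4, 0.3, 0.5]
width: -0.1
```

Request:
{"method": "apply_moves", "body": {
  "deltas": [
    [0,-2,-1,0,0,0],
    [0,-2,-3,0,0,0],
    [0,-2,-5,0,0,0],
    [0,-2,-7,0,0,0],
    [0,-2,-9,0,0,0],
    [0,-2,-9,0,0,0]
  ]
}}

```text
time_s: 11.65
tool_pos: [471.4, 256.9, 95.3]
tool_rot: [[-0.091, 0.996, 0.0], [0.996, 0.091, -0.0], [-0.0, 0.0, -1.0]]
wrist_force: [-0.6, -0.8, 1.8]
width: -0.2
```

Request:
{"method": "apply_moves", "body": {
  "deltas": [
    [0,0,-1.5,0,0,0],
    [0,0,-3,0,0,0],
    [0,0,-4.5,0,0,0],
    [0,0,-6,0,0,0],
    [0,0,-6,0,0,0]
  ]
}}

```text
time_s: 12.15
tool_pos: [471.4, 257.0, 89.1]
tool_rot: [[-0.091, 0.996, 0.0], [0.996, 0.091, -0.0], [-0.0, 0.0, -1.0]]
wrist_force: [0.8, -0.6, 2.3]
width: -0.4
```

Request:
{"method": "apply_moves", "body": {
  "deltas": [
    [0,0,-0.5,0,0,0],
    [0,0,-1,0,0,0],
    [0,0,-1,0,0,0]
  ]
}}

```text
time_s: 12.45
tool_pos: [471.5, 257.0, 89.0]
tool_rot: [[-0.09, 0.996, 0.0], [0.996, 0.09, 0.0], [-0.0, 0.0, -1.0]]
wrist_force: [-0.8, -1.2, 10.4]
width: -0.0
```

```bash
python3 - <<'E'
from h import *
f=arm.grab_frame('side');print(arm.get_obs()['wrist_force'],arm.get_obs()['tool_pos'])
save('s7',cv2.resize(f['color'][320:470,260:400],None,fx=4,fy=4,interpolation=cv2.INTER_CUBIC))
E
```

```text
[-1.82680113 -1.26974728  8.66679686] [471.45656212 256.95205736  88.98961924]
```

View pics/s7.png

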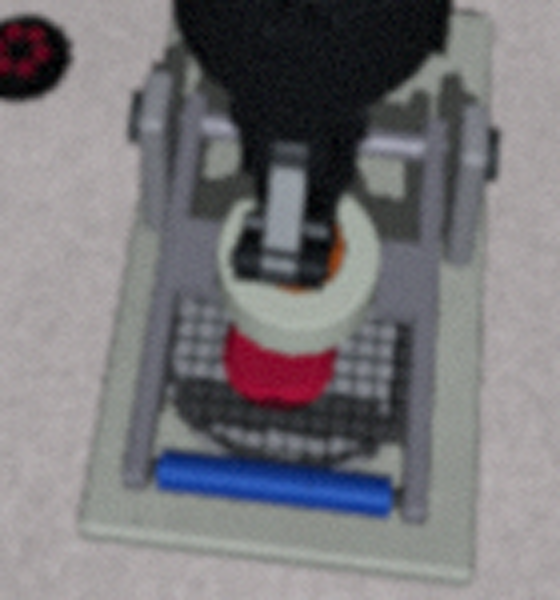

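The pad bottomed out at z = 89, and the pink cake now shows below the cup at crop (280,370). I'll retreat and check it from both cameras.

Request:
{"method": "apply_moves", "body": {
  "deltas": [
    [0,0,8,0,0,0],
    [0,0,25,0,0,0],
    [0,0,60,0,0,0],
    [0,0,100,0,0,0],
    [15,35,130,0,0,0],
    [30,75,150,0,0,0],
    [45,115,170,0,0,0],
    [60,160,180,0,0,0],
    [75,205,180,0,0,0],
    [90,250,180,0,0,0]
  ]
}}

```text
time_s: 13.5
tool_pos: [561.3, 509.1, 268.7]
tool_rot: [[-0.091, 0.996, 0.0], [0.996, 0.091, 0.001], [0.001, 0.0, -1.0]]
wrist_force: [0.2, 0.1, -0.6]
width: -0.1
```

Request:
{"method": "apply_moves", "body": {
  "deltas": [
    [12,45,0,0,0,0],
    [25,90,0,0,0,0],
    [25,90,0,0,0,0],
    [25,90,0,0,0,0]
  ]
}}

```text
time_s: 13.9
tool_pos: [584.9, 598.2, 266.3]
tool_rot: [[-0.093, 0.996, -0.002], [0.996, 0.093, -0.001], [-0.001, -0.002, -1.0]]
wrist_force: [0.0, -0.0, -0.8]
width: -0.1
```

```bash
python3 - <<'E'
from h import *
f=arm.grab_frame('side');t=arm.grab_frame('top')
print(arm.get_obs()['time_s'],[(np.round(m['xy'],1).tolist(),round(m['confidence'],2)) for m in arm.mark_of('side','rose_cake')])
save('s8',cv2.resize(f['color'][320:470,260:400],None,fx=4,fy=4,interpolation=cv2.INTER_CUBIC))
save('t8',t['color'])
hsv=cv2.cvtColor(f['color'],cv2.COLOR_RGB2HSV);h=hsv[385:450,295:375]
m=((h[...,0]>165)|(h[...,0]<3))&(h[...,1]>150)&(h[...,2]>60)
ys,xs=np.nonzero(m);print(len(xs),xs.min()+295,xs.max()+295,ys.min()+385,ys.max()+385)
# expected: bottom edge of cake lying flat
for z in (16,28):
    a=np.linspace(0,2*np.pi,60);r=20 if z==22 else 16
    P=proj(f,np.stack([471+r*np.cos(a),257+r*np.sin(a),0*a+z],1));print(z,P.min(0).round(1),P.max(0).round(1))
a=np.linspace(0,2*np.pi,60);
for z in (22,40,50):
    P=proj(f,np.stack([471+20*np.cos(a),257+20*np.sin(a),0*a+z],1));print(z,P.min(0).round(1),P.max(0).round(1))
E
```

```text
14.0 [([327.9, 406.5], 0.58), ([337.4, 279.9], 0.55), ([336.5, 376.9], 0.27)]
327 316 343 402 420
16 [322.  397.3] [345.  419.4]
28 [322.  393.1] [345.3 415.4]
22 [319.1 392.5] [348.  420.3]
40 [319.1 386.1] [348.6 414.1]
50 [319.1 382.4] [348.9 410.6]
```

View pics/s8.png

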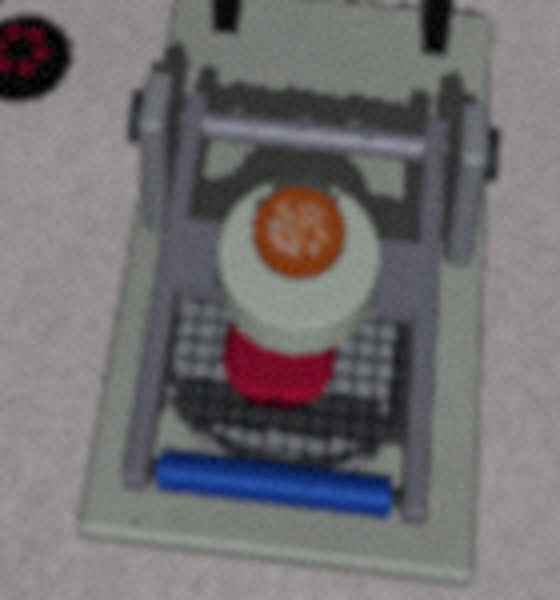

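View pics/t8.png

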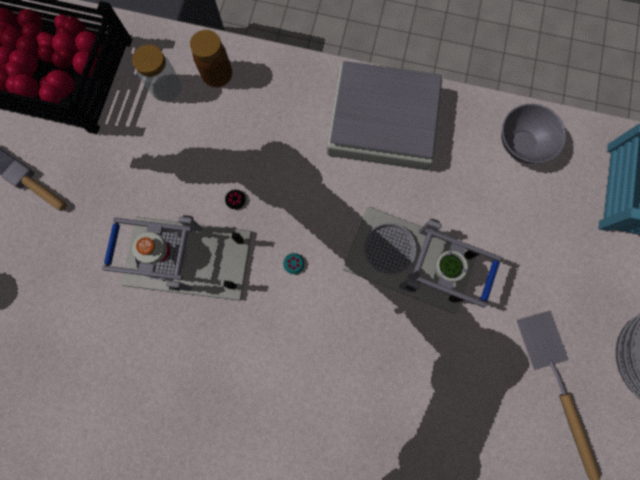

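The cake lies flat on the tray. Its lower edge is at side row 420, and the model predicts 420.3 for a cake on the tray floor. The mould is still over, and the green cake is still in its cup.

```bash
python3 -c "
from station import arm
print(arm.close_job())"
```

```text
the job is handed in; nothing more can be done
None
```

I pinched the rose mould by its blue handle, swung it fully over onto its stop, and released it. I then pressed the orange pad with the shut fingers until it bottomed out, about 10 mm down at about 10 N. After that I withdrew and handed the job in at about 14 s.

**Last checks:**
- The pink cake shows under the cup in the side view. Its lower edge is at row 420, against 420.3 predicted for a cake lying flat on the tray floor. It sits about 5 mm off the tray centre.
- The mould stays turned over, the pad has sprung back, and the arm is clear. The other mould and its green cake look untouched.

**Disagreements:**
- The side camera's network mark for the knock-out pad was about 4 px off the visible disc, so I used the colour-measured centre.
- The hinge direction came out about 1° from my first fit, which gave a sideways force of about 6 N during the swing.
- The network's cake marks also picked up the loose teal disc and, with low confidence, the turned-over cup. I went by the pink colour.

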